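# Sort out the muddled desk pads

### The arm

A 6-joint arm with a two-finger parallel gripper is mounted at the origin on the work surface. World frame = base frame: x ahead of the robot, y to its left, z up, the work surface at z = 0. Lengths are in m, angles in rad, forces in N, time in s.
With the tool pointing down it reaches from about 0.3 to 1 m from the base axis. Payload 5.1 kg.
Tool frame: the origin (TCP) lies on the centre line of the jaws, within the pads' length; the fingertips stand 14 mm ahead of it and the grasp point (between the pads) lies 5 mm behind it; z points along the fingers, y is the line along which they close (so a half turn about z gives the same grasp; the last joint's range is limited). The gripper opens to 95 mm and grips with 3 to 60 N. Pads are 20 mm wide; open, the fingers measure 119 mm over their backs; the gripper's body (75 mm by 180 mm) begins 59 mm behind the grasp point.
Start: joints at [1.069, 0.124, 1.65, -0, 1.367, -0.083], TCP at [0.264, 0.594, 0.229] pointing down, gripper open.
Joint ranges: [-2.61, 2.61], [-1.02, 2.33], [0.03, 2.71], [-1.35, 4.49], [0.32, 2.68], [-2.91, 2.91]. Speed limits (rad/s): [2.57, 2.57, 3.14, 3.14, 3.14, 3.14].

### API

Orientations are given as a unit quaternion [x, y, z, w].
In Python, from workcell import sense, read_camera, job_done gives the robot as it stands.
- The arm moves only by the tool play_rows, never from a script. Its argument "targets" is a list of rows, each a list of 2 entries, a list of its own where there are three numbers: the shift along the tool's x, y, z in m, then the turn, a rotation vector about the tool's x, y, z in rad. A call has exactly 5 rows; each row shifts and turns the commanded pose from where the row before left it, along the tool's axes as they then stand; what a row does not reach is not made up. A row lasts 1/10 s, in which the tool goes at most 50 mm and 8.59 degrees, less where a joint would pass 70% of its speed; a pose out of reach is approached as far as the arm can. A call is refused whole if a number of a shift passes 0.05 or a number of a turn 0.15, either way. A call with a gripper value outside its range is refused whole. "fingers" is the opening, from 0 (shut) to 1 (fully open), set as the call begins (left out, the last holds). The fingers move at their own pace and stop on an object; "newtons" is the grip in N (left out, the last holds). Time passes only in rows, so rows that do not move let the fingers close, or fill a call up. It gives the time, the measured TCP pose, the force, the opening and the grip force at its end, in the units of the state.
- sense(): the state, without advancing time (a new reading comes with each control period).
- read_camera(name): name is "side" or "top"; returns a dict with "pixels" (384x512x3 uint8, red, green, blue), "fx", "fy", "cx", "cy" (pixels), "eye" and "attitude" of the camera in the world. Camera axes: x right, y up, looking along -z (the intrinsics and any distortion apply to the point x, -y, -z); pixel columns grow to the right and rows downward; lengths in m; the calibration is good to about 2 mm. A picture is of the moment at which its call begins. There is no depth.
- job_done(): hands the job in; it is judged then, once.
The state is a dict: "t": time; "joint_positions": joint angles; "qvel": joint speeds; "tau": joint torques, N m; "position": TCP position; "tool_rot": TCP orientation; "contact_force": force on the tool from outside, world axes, zero at the start; "moment": the same for the moment, N m; "gripper_width": opening from 0.0 (shut) to 1.0 (fully open); "finger_force": force on a finger pad.
Only numpy, scipy, OpenCV 4.12 (cv2) and the standard library are available. Lean on these libraries where they do the work, as an engineer would, in place of code of your own. Each camera call takes 0.05 s, during which the arm holds its last target. There are 200 camera calls.

### The job

Each of the four desk things (stapler, hand stamp, pencil sharpener, pen stand) is standing on a cork pad that belongs to another of them. Move them round so that every one stands upright in the middle of the pad cut in its own outline - the stapler lengthwise along the long pad, the round stamp on the round pad, the square sharpener on the square pad, the three-cornered pen stand on the triangular pad - parking a thing on the bare blue notebook whenever you need a free spot. Leave the pot of paper clips standing where it is.

Things in the scene. Friction and masses are not known exactly. Their poses are not given: they have to be found in the camera images.
- stapler: loose grey and black desk stapler, 130 long (its x), 40 wide (y) and 46 high, 110 to 225 g, standing on its 8 mm thick black base; a grey arm 34 mm wide fills the heights 18 to 40 mm and can be pinched across y (at the +x end, x = 45 to 59 mm, a black block is 36 mm wide). Origin: centre of the underside; z up
- stamp: loose wooden hand stamp, round foot 50 mm in diameter and 14 mm high, with an upright round handle 26 mm in diameter (30 mm at its thickest, at 66 mm) up to a total height of 73 mm; 50 to 100 g. Origin: centre of the underside; z up along the handle
- sharpener: loose grey plastic box pencil sharpener, 46 x 46 mm and 42 mm high, upright sides, a pencil hole in its -x side; 55 to 115 g. Origin: centre of the underside; x and y square to its sides, z up
- penstand: loose metal pen stand (empty): a dark triangular foot, equilateral with sides of 76 mm, 14 mm high, with an upright steel tube 24 mm in diameter in its middle up to a total height of 70 mm; 105 to 210 g. Origin: centre of the underside, under the tube; x points to a corner of the foot, z up
- pad_long: the stapler's place: fixed oblong cork pad, 150 (x) x 66 (y) mm, 5 mm thick. Origin: centre of its underside, on the desk top (z = 0)
- pad_round: the stamp's place: fixed round cork pad, 96 mm in diameter, 5 mm thick. Origin: centre of its underside, on the desk top
- pad_square: the sharpener's place: fixed square cork pad, 90 x 90 mm, 5 mm thick. Origin: centre of its underside, on the desk top
- pad_triangle: the pen stand's place: fixed triangular cork pad, equilateral with sides of 130 mm (75 mm from the centre to a corner), 5 mm thick. Origin: centre of its underside, on the desk top; x points to a corner
- notebook: the free spot: fixed closed notebook with a bare blue cover, 105 (x) x 148 (y) mm, 8 mm thick. Origin: centre of its underside, on the desk top
- clip_pot: loose white pot of coloured paper clips, 68 mm in diameter at the rim and 50 mm high, to be left alone. Origin: centre of its underside
Things that resemble listed ones, but are neither listed nor needed, are in the scene too. What is shaped like the stamp but pink is not meant. Leave any pink look-alike of the sharpener alone.

How it is judged:
At the end, for the whole second after the job is handed in: Each thing stands on the pad of its own outline: centres within 15 mm, directly on the pad (within 4 mm in height), upright within 0.1 rad, at rest; the stapler's length along the long pad within 0.2 rad, either way round (horizontal distance between stapler and pad_long below 0.015 m and z of stapler in the frame of pad_long between 0.002 and 0.009 m and angle between each of stapler, stamp, sharpener, penstand's own z axis and vertical below 0.1 rad and linear speed of each of stapler, stamp, sharpener, penstand below 0.02 m/s and horizontal distance between stamp and pad_round below 0.015 m and z of stamp in the frame of pad_round between 0.002 and 0.009 m and horizontal distance between sharpener and pad_square below 0.015 m and z of sharpener in the frame of pad_square between 0.002 and 0.009 m and horizontal distance between penstand and pad_triangle below 0.015 m and z of penstand in the frame of pad_triangle between 0.002 and 0.009 m and angle between the x axis of stapler and the x axis of pad_long, either way round below 0.2 rad); the robot touches nothing.
It fails at once if the pot of paper clips is shifted by more than 20 mm or tipped (distance of clip_pot from where it was at the start of the episode above 0.02 m or angle between clip_pot's own z axis and vertical above 0.3 rad).
It also fails if it takes over 141 s, if anything falls off the work surface, if the arm or the gripper's body presses on something with over 40 N, if the wrist force passes 120 N, or if a joint passes its speed limit or range.

## Working session

There is one attempt and no reset: what is moved stays moved. The work goes in short steps, Python scripts to look and compute and a tool call to move; the robot and the scene stay as the last step left them, time stands still between calls to the robot, and variables do not carry over. Pictures are saved under pics/ and viewed, at most 14 in all, crops included, and the job is handed in when it is done.

Besides the shell and the picture viewer there is one more tool, called as name([rows], argument=value, ...), one row to a line, values as JSON. play_rows: Moves the arm, as the interface text tells. Its arguments: {"type":"object","properties":{"targets":{"type":"array","items":{"type":"array"}},"fingers":{"type":"number"},"newtons":{"type":"number"}},"required":["targets"]}

```bash
mkdir -p pics; ls; cat > h.py <<'E'
import numpy as np, cv2
from workcell import sense, read_camera, job_done
from scipy.spatial.transform import Rotation as R
def att(c):
    a=np.array(c["attitude"],float)
    return a if a.shape==(3,3) else R.from_quat(a.ravel()).as_matrix()
def ray(c,u,v,z):
    d=att(c)@np.array([(u-c["cx"])/c["fx"],-(v-c["cy"])/c["fy"],-1.0]); e=np.array(c["eye"],float)
    return (e+d*(z-e[2])/d[2])
def save(c,n): cv2.imwrite("pics/"+n,c["pixels"][:,:,::-1])
E
python3 - <<'E'
from h import *
import pickle
print(sense())
for n in("top","side"):
    c=read_camera(n); save(c,n+"0.png"); pickle.dump(c,open(n+"0.pkl","wb"))
    print(n,{k:v for k,v in c.items() if k!="pixels"})
E
```

```text
pics
{'t': 0.0, 'joint_positions': array([ 1.06940820e+00,  1.24484751e-01,  1.65166349e+00,  1.08151147e-05,
        1.36749793e+00, -8.25905673e-02]), 'qvel': array([-0.00043777,  0.00136658,  0.00076243, -0.00034174,  0.00192028,
        0.00097277]), 'tau': array([ 5.90882810e-04, -4.17611396e+01, -3.59928954e+01,  7.74484989e-02,
        4.91114811e-02, -1.52230273e-04]), 'position': array([0.26405397, 0.59328023, 0.22740641]), 'tool_rot': array([ 2.07872812e-01,  9.78155325e-01, -9.81773854e-04, -3.00631247e-04]), 'contact_force': array([-1.07277154, -0.35263246,  0.07271799]), 'moment': array([0.00529342, 0.026522  , 0.01774693]), 'finger_force': 0.0, 'gripper_width': 1.0011963424066195}
top {'fx': 438.52332047984385, 'fy': 438.52332047984385, 'cx': 258.4111851496959, 'cy': 186.31645537680907, 'eye': array([0.5357312 , 0.00372318, 1.21431959]), 'attitude': array([ 0.01440638, -0.01951422, -0.70517662,  0.70861667])}
side {'fx': 374.4476397002836, 'fy': 374.4476397002836, 'cx': 257.73628534765436, 'cy': 192.02733976206315, 'eye': array([0.58824259, 0.69450673, 0.54025902]), 'attitude': array([-0.01361985,  0.45335847,  0.89107661, -0.01621933])}
```

View pics/top0.png

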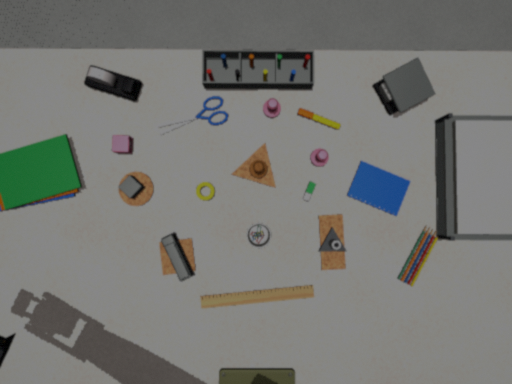

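View pics/side0.png

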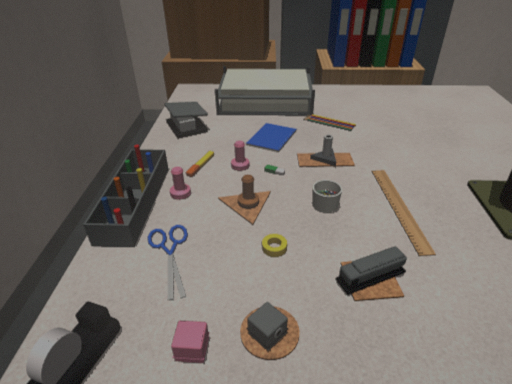

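The top view (image up is +x, image left is +y) shows:
- stapler (177,257) on the square pad
- sharpener (132,187) on the round pad
- stamp (259,170) on the triangular pad
- pen stand (334,243) on the long pad
- notebook (378,188), pot (259,235)
- pink decoys at (121,144), (272,107) and (320,157)

```bash
cat > seg.py <<'E'
from h import *
def comps(c,mask,amin=60):
    n,l,s,ce=cv2.connectedComponentsWithStats(mask.astype(np.uint8))
    return [(s[i],ce[i],l==i) for i in range(1,n) if s[i,4]>=amin]
def cork(c):
    h=cv2.cvtColor(c["pixels"],cv2.COLOR_RGB2HSV); 
    return cv2.inRange(h,(5,70,90),(18,255,255))
E
python3 - <<'E'
from seg import *
import pickle
c=pickle.load(open("top0.pkl","rb"))
for s,ce,m in comps(c,cork(c)>0): print(s,ce)
p=c["pixels"]; 
t=[cv2.resize(p[y-40:y+40,x-50:x+50,::-1],None,fx=4,fy=3.75,interpolation=cv2.INTER_CUBIC) for x,y in((177,257),(135,187),(259,170),(332,242))]
cv2.imwrite("pics/crops.png",np.vstack([np.hstack(t[:2]),np.hstack(t[2:])]))
E
```

```text
[298 108  16  12 111] [304.96396396 113.02702703]
[232 144  43  43 845] [256.71952663 167.73846154]
[119 172  34  34 552] [138.38405797 189.58876812]
[ 47 189  30  10  60] [ 64.23333333 193.31666667]
[319 214  25  31 521] [330.78119002 226.17082534]
[401 230  28  51 187] [414.56684492 255.22994652]
[410 232  26  53  70] [424.01428571 255.9       ]
[179 239  16  32 242] [188.25619835 250.80991736]
[160 242  16  33 266] [165.80451128 261.34962406]
[321 251  25  19 436] [332.50458716 259.68577982]
[202 292 112  16 422] [266.94075829 299.00473934]
```

View pics/crops.png

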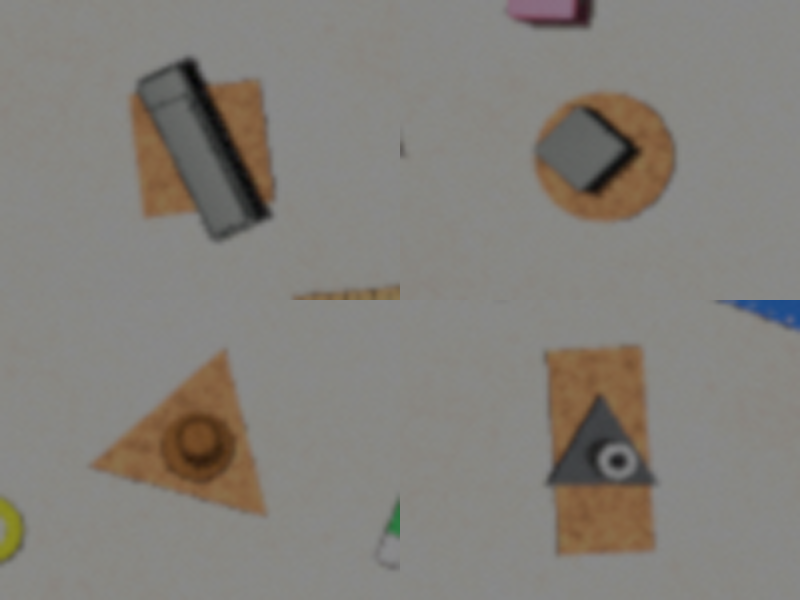

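```bash
python3 - <<'E'
from seg import *
import pickle
c=pickle.load(open("top0.pkl","rb"))
W=lambda pts,z: np.array([ray(c,u,v,z)[:2] for u,v in pts])
k=cork(c)
def hull(x0,y0,x1,y1):
    m=np.zeros_like(k); m[y0:y1,x0:x1]=k[y0:y1,x0:x1]
    ys,xs=np.nonzero(m); return cv2.convexHull(W(np.c_[xs,ys],.005).astype(np.float32)*1000)
sq=hull(155,235,200,280); print("sq",cv2.minAreaRect(sq))
ro=hull(112,168,160,210); print("round",cv2.minEnclosingCircle(ro),cv2.fitEllipse(ro))
lo=hull(315,210,348,275); print("long",cv2.minAreaRect(lo))
tr=hull(228,140,280,190); a,t=cv2.minEnclosingTriangle(tr); t=t[:,0]; print("tri",t.mean(0),t.round(0).tolist(),[float(np.linalg.norm(t[i]-t[i-1])) for i in range(3)])
h=cv2.cvtColor(c["pixels"],cv2.COLOR_RGB2HSV); 
b=cv2.inRange(h,(105,120,50),(125,255,255)); b[:, :340]=0;b[:,415:]=0;b[:155]=0;b[220:]=0
ys,xs=np.nonzero(b); print("note",cv2.minAreaRect((W(np.c_[xs,ys],.008)*1000).astype(np.float32)))
g=h.copy()
def region(x0,y0,x1,y1,vlo,vhi,z,smax=60):
    m=np.zeros_like(k); s=h[y0:y1,x0:x1]; m[y0:y1,x0:x1]=(s[...,1]<=smax)&(s[...,2]>=vlo)&(s[...,2]<=vhi)
    cc=max(comps(c,m>0,5),key=lambda q:q[0][4]); ys,xs=np.nonzero(cc[2]); return cc[0],cc[1],cv2.minAreaRect((W(np.c_[xs,ys],z)*1000).astype(np.float32))
print("V table,stapler,sharp,tri:",h[300,150,2],h[257,175,2],h[187,131,2],h[247,325,2],h[247,325],h[187,131],h[257,175])
print("sharp top",region(115,170,150,205,60,135,.047))
print("stapler top",region(158,230,202,285,60,135,.045))
print("stapler all",region(158,230,202,285,0,135,.045))
print("tube top",W([(282+0,0)],.075) is None, W([(282+617/4-100,202+(460-300)/3.75)],.075))
print("stamp top",W([(209+201/4,130+(438-300)/3.75)],.076),"foot",W([(209+199/4,130+(447-300)/3.75)],.019))
print("tri foot",W([(282+x/4,202+(y-300)/3.75) for x,y in((600,393),(547,485),(656,485))],.019)) if 0 else print("tri foot",W([(282+(x-400)/4,202+(y-300)/3.75) for x,y in((600,393),(547,485),(656,485))],.019), W([(282+(617-400)/4,202+(460-300)/3.75)],.075))
print("pot",W([(259,235)],.05), "sense",sense()["position"])
E
```

```text
sq ((401.32525634765625, 217.15992736816406), (88.59722900390625, 89.16289520263672), 7.653604507446289)
round ((586.4798583984375, 333.4822692871094), 47.413787841796875) ((586.396728515625, 333.4264831542969), (93.01805114746094, 93.5770263671875), 100.4302978515625)
long ((442.8473815917969, -206.76556396484375), (149.1461944580078, 65.45135498046875), 3.191713333129883)
tri [644.63995     -0.77708435] [[715.0, -21.0], [591.0, -52.0], [628.0, 71.0]] [126.80509948730469, 128.10035705566406, 128.8413543701172]
note ((591.3016357421875, -335.3774108886719), (145.56297302246094, 102.11846160888672), 67.60293579101562)
V table,stapler,sharp,tri: 136 103 101 69 [105  15  69] [ 70   8 101] [ 60   5 103]
sharp top (array([115, 170,  26,  35, 418], dtype=int32), array([125.87320574, 186.39952153]), ((588.5474243164062, 343.5065612792969), (90.95187377929688, 66.33902740478516), 1.1648257970809937))
stapler top (array([ 158,  230,   44,   55, 1020], dtype=int32), array([176.78235294, 258.77156863]), ((403.9281311035156, 203.36798095703125), (142.55455017089844, 113.44995880126953), 0.8966242074966431))
stapler all (array([ 158,  230,   44,   55, 1193], dtype=int32), array([177.53310981, 258.19027661]), ((403.9281311035156, 203.36798095703125), (142.55455017089844, 113.44995880126953), 0.8966242074966431))
tube top False [[ 0.44028754 -0.20653899]]
stamp top [[ 0.6413044  -0.00631983]] foot [[ 0.64000004 -0.00548589]]
tri foot [[ 0.48390009 -0.20548255]
 [ 0.41741357 -0.16927483]
 [ 0.41770669 -0.24329797]] [[ 0.44028754 -0.20653899]]
pot [[ 0.46278858 -0.00672018]] sense [0.2640923  0.59331175 0.22750352]
```

play_rows([
  [[0,0,0],[0,0,-0.14]],
  [[0,0,0],[0,0,-0.14]],
  [[0,0,0],[0,0,-0.139]],
  [[-0.022,-0.035,0],[0,0,0]],
  [[-0.022,-0.035,0],[0,0,0]],
], fingers=0.7, newtons=25)

```text
t: 0.6
position: [0.3081, 0.5232, 0.2278]
tool_rot: [-0.001, 1.0, -0.001, -0.0]
contact_force: [1.2, -1.3, -0.2]
gripper_width: 0.706
finger_force: 0.0
```

play_rows([
  [[-0.022,-0.035,0],[0,0,0]],
  [[-0.022,-0.035,0],[0,0,0]],
  [[-0.022,-0.035,0],[0,0,0]],
  [[-0.022,-0.035,0],[0,0,0]],
  [[-0.022,-0.035,0],[0,0,0]],
])

```text
t: 1.1
position: [0.4187, 0.3472, 0.2282]
tool_rot: [-0.0, 1.0, -0.0, -0.0]
contact_force: [0.8, -0.6, 0.4]
gripper_width: 0.701
finger_force: 0.0
```

play_rows([
  [[-0.022,-0.035,0],[0,0,0]],
  [[-0.022,-0.035,0],[0,0,0]],
  [[-0.022,-0.035,0],[0,0,0]],
  [[-0.022,-0.035,0],[0,0,0]],
  [[-0.022,-0.035,0],[0,0,0]],
])

```text
t: 1.6
position: [0.5288, 0.1722, 0.2282]
tool_rot: [-0.0, 1.0, -0.0, -0.0]
contact_force: [0.5, 0.8, 0.4]
gripper_width: 0.703
finger_force: 0.0
```

play_rows([
  [[-0.022,-0.035,0.01],[0,0,0]],
  [[-0.022,-0.035,0.01],[0,0,0]],
  [[-0.022,-0.035,0.01],[0,0,0]],
  [[-0.022,-0.035,0.01],[0,0,0]],
  [[-0.022,-0.035,0.01],[0,0,0]],
])

```text
t: 2.1
position: [0.6388, -0.0027, 0.1777]
tool_rot: [-0.0, 1.0, 0.0, -0.0]
contact_force: [0.2, 0.5, 0.8]
gripper_width: 0.704
finger_force: 0.0
```

play_rows([
  [[0,0,0],[0,0,0]],
  [[0,0,0],[0,0,0]],
  [[0,0,0],[0,0,0]],
  [[0,0,0],[0,0,0]],
  [[0,0,0],[0,0,0]],
])

```text
t: 2.6
position: [0.6383, -0.0, 0.1793]
tool_rot: [-0.001, 1.0, -0.0, 0.0]
contact_force: [0.0, 0.8, -0.0]
gripper_width: 0.703
finger_force: 0.0
```

```bash
python3 - <<'E'
from seg import *
import pickle
c=pickle.load(open("top0.pkl","rb"))
W=lambda pts,z: np.array([ray(c,u,v,z)[:2] for u,v in pts])
s=W([(127+x/4,217+y/3.75) for x,y in((140,83),(185,63),(215,240),(259,218))],.045)
print("stapler arm",s.round(4).tolist(),s.mean(0),np.degrees(np.arctan2(*(s[0]+s[1]-s[2]-s[3])[::-1])))
b=W([(127+x/4,217+y/3.75) for x,y in((195,58),(272,213))],.013); d=b[0]-b[1]; L=np.linalg.norm(d); d/=L; n=np.array([-d[1],d[0]])
print("base",L,np.degrees(np.arctan2(d[1],d[0])),b.mean(0)+.02*n)
p=W([(85+(x-400)/4,147+y/3.75) for x,y in((536,150),(580,105),(632,148),(590,193))],.047)
print("sharp",p.mean(0),[(np.degrees(np.arctan2(*(p[i]-p[i-1])[::-1])),np.linalg.norm(p[i]-p[i-1])) for i in range(4)])
s=sense(); print(s["position"],R.from_quat(s["tool_rot"]).as_matrix().round(3))
E
```

```text
stapler arm [[0.4505, 0.2502], [0.4647, 0.2207], [0.3407, 0.1992], [0.3562, 0.1704]] [0.40301387 0.21011191] 24.914454016396753
base 0.12376570835663582 25.71567315279556 [0.40195379 0.21102302]
sharp [0.58900152 0.33390749] [(np.float64(50.20437766915529), np.float64(0.047347549099580395)), (np.float64(-41.65800645542152), np.float64(0.0430051765767087)), (np.float64(-130.90541433465387), np.float64(0.04640998727965128)), (np.float64(139.58988792933843), np.float64(0.04208599707628085))]
[ 6.38271501e-01 -2.71163633e-05  1.79271333e-01] [[-1.    -0.002  0.001]
 [-0.002  1.    -0.   ]
 [-0.001 -0.    -1.   ]]
```

play_rows([
  [[-0.002,-0.005,0.0255],[0,0,0]],
  [[0,0,0.0255],[0,0,0]],
  [[0,0,0.0255],[0,0,0]],
  [[0,0,0.0255],[0,0,0]],
  [[0,0,0.0255],[0,0,0]],
])

```text
t: 3.1
position: [0.6405, -0.0053, 0.0508]
tool_rot: [-0.001, 1.0, -0.0, 0.0]
contact_force: [0.6, -0.7, -0.2]
gripper_width: 0.7
finger_force: 0.0
```

play_rows([
  [[0,0,0],[0,0,0]],
  [[0,0,0],[0,0,0]],
  [[0,0,0],[0,0,0]],
  [[0,0,0],[0,0,0]],
  [[0,0,0],[0,0,0]],
], fingers=0)

```text
t: 3.6
position: [0.6415, -0.0061, 0.0529]
tool_rot: [-0.0, 1.0, -0.0, 0.001]
contact_force: [0.3, 0.9, 0.5]
gripper_width: 0.335
finger_force: 0.2
```

play_rows([
  [[0,0,0],[0,0,0]],
  [[0,0,0],[0,0,0]],
  [[0,0,0],[0,0,0]],
  [[0,0,-0.01],[0,0,0]],
  [[0,0,-0.02],[0,0,0]],
])

```text
t: 4.1
position: [0.6383, -0.0061, 0.079]
tool_rot: [-0.0, 1.0, 0.0, -0.003]
contact_force: [0.1, 0.1, -1.0]
gripper_width: 0.29
finger_force: 24.9
```

play_rows([
  [[0,0,-0.02],[0,0,0]],
  [[0,0,-0.02],[0,0,0]],
  [[0,0,-0.02],[0,0,0]],
  [[0,0,-0.02],[0,0,0]],
  [[0,0,0],[0,0,0]],
])

```text
t: 4.6
position: [0.6422, -0.0065, 0.1648]
tool_rot: [-0.0, 1.0, -0.0, 0.003]
contact_force: [0.8, -0.8, -1.2]
gripper_width: 0.29
finger_force: 24.9
```

play_rows([
  [[0.005,-0.033,0],[0,0,0]],
  [[0.005,-0.033,0],[0,0,0]],
  [[0.005,-0.033,0],[0,0,0]],
  [[0.005,-0.033,0],[0,0,0]],
  [[0.005,-0.033,0],[0,0,0]],
])

```text
t: 5.1
position: [0.6142, -0.1722, 0.1594]
tool_rot: [-0.0, 1.0, 0.0, -0.001]
contact_force: [-0.6, -0.4, -1.4]
gripper_width: 0.291
finger_force: 24.9
```

play_rows([
  [[0.005,-0.033,0],[0,0,0]],
  [[0.005,-0.033,0],[0,0,0]],
  [[0.005,-0.033,0],[0,0,0]],
  [[0.005,-0.033,0],[0,0,0]],
  [[0.005,-0.033,0],[0,0,0]],
])

```text
t: 5.6
position: [0.5893, -0.3371, 0.1592]
tool_rot: [-0.0, 1.0, 0.001, -0.001]
contact_force: [0.3, -0.4, 0.4]
gripper_width: 0.29
finger_force: 24.9
```

play_rows([
  [[0,0,0],[0,0,0]],
  [[0,0,0.03],[0,0,0]],
  [[0,0,0.03],[0,0,0]],
  [[0,0,0.02],[0,0,0]],
  [[0,0,0.01],[0,0,0]],
])

```text
t: 6.1
position: [0.5885, -0.3341, 0.0668]
tool_rot: [-0.0, 1.0, 0.002, -0.003]
contact_force: [0.4, 0.2, -1.5]
gripper_width: 0.292
finger_force: 24.9
```

play_rows([
  [[0,0,0.01],[0,0,0]],
  [[0,0,0.004],[0,0,0]],
  [[0,0,0.002],[0,0,0]],
  [[0,0,0],[0,0,0]],
  [[0,0,0],[0,0,0]],
])

```text
t: 6.6
position: [0.5912, -0.3365, 0.0563]
tool_rot: [-0.0, 1.0, -0.001, 0.001]
contact_force: [0.8, 0.1, -0.0]
gripper_width: 0.292
finger_force: 24.9
```

play_rows([
  [[0,0,0],[0,0,0]],
  [[0,0,0],[0,0,0]],
  [[0,0,0],[0,0,0]],
  [[0,0,0],[0,0,0]],
  [[0,0,0],[0,0,0]],
], fingers=0.6)

```text
t: 7.1
position: [0.5906, -0.3362, 0.0552]
tool_rot: [-0.0, 1.0, -0.0, 0.0]
contact_force: [-0.1, 0.5, -0.2]
gripper_width: 0.593
finger_force: 0.0
```

play_rows([
  [[0,0,-0.01],[0,0,0]],
  [[0,0,-0.03],[0,0,0]],
  [[0,0,-0.03],[0,0,0]],
  [[0,0,-0.04],[0,0,0]],
  [[0,0,0],[0,0,0]],
])

```text
t: 7.6
position: [0.594, -0.3384, 0.1742]
tool_rot: [-0.0, 1.0, -0.004, 0.006]
contact_force: [0.3, -0.6, 1.6]
gripper_width: 0.601
finger_force: 0.0
```

play_rows([
  [[0.03,0.026,0],[0,0,0]],
  [[0.03,0.026,0],[0,0,0]],
  [[0.03,0.026,0],[0,0,0]],
  [[0.03,0.026,0],[0,0,0]],
  [[0.03,0.026,0],[0,0,0]],
])

```text
t: 8.1
position: [0.4393, -0.2052, 0.1652]
tool_rot: [-0.0, 1.0, -0.0, 0.0]
contact_force: [-0.2, 0.1, 1.5]
gripper_width: 0.598
finger_force: 0.0
```

play_rows([
  [[0,0,0],[0,0,0]],
  [[0,0,0.03],[0,0,0]],
  [[0,0,0.03],[0,0,0]],
  [[0,0,0.03],[0,0,0]],
  [[0,0,0.024],[0,0,0]],
])

```text
t: 8.6
position: [0.4407, -0.2064, 0.05]
tool_rot: [-0.0, 1.0, -0.0, -0.0]
contact_force: [-0.4, 0.7, -0.0]
gripper_width: 0.601
finger_force: 0.0
```

play_rows([
  [[0,0,0],[0,0,0]],
  [[0,0,0],[0,0,0]],
  [[0,0,0],[0,0,0]],
  [[0,0,0],[0,0,0]],
  [[0,0,0],[0,0,0]],
], fingers=0)

```text
t: 9.1
position: [0.4415, -0.2065, 0.0527]
tool_rot: [-0.0, 1.0, -0.0, 0.001]
contact_force: [-0.8, 2.1, 3.1]
gripper_width: 0.248
finger_force: 25.0
```

play_rows([
  [[0,0,0],[0,0,0]],
  [[0,0,0],[0,0,0]],
  [[0,0,0],[0,0,0]],
  [[0,0,-0.01],[0,0,0]],
  [[0,0,-0.02],[0,0,0]],
])

```text
t: 9.6
position: [0.4388, -0.2053, 0.0799]
tool_rot: [-0.0, 1.0, 0.001, -0.002]
contact_force: [-0.3, 0.3, -1.4]
gripper_width: 0.25
finger_force: 25.0
```

play_rows([
  [[0,0,-0.02],[0,0,0]],
  [[0,0,-0.02],[0,0,0]],
  [[0,0,-0.02],[0,0,0]],
  [[0,0,-0.02],[0,0,0]],
  [[0,0,0],[0,0,0]],
])

```text
t: 10.1
position: [0.4421, -0.2072, 0.1646]
tool_rot: [-0.0, 1.0, -0.002, 0.003]
contact_force: [0.1, 0.1, -1.1]
gripper_width: 0.249
finger_force: 25.0
```

```bash
python3 - <<'E'
from h import *
s=sense(); print(s["position"],s["tool_rot"].round(4),s["gripper_width"],s["finger_force"])
save(read_camera("side"),"side1.png")
E
```

```text
[ 0.44206424 -0.20720107  0.16458619] [-1.0e-04  1.0e+00 -1.8e-03  2.6e-03] 0.24935592132609585 24.999661445617676
```

View pics/side1.png

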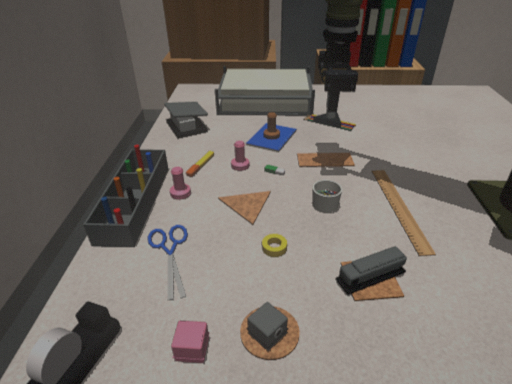

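play_rows([
  [[-0.0293,0.0294,0],[0,0,0]],
  [[-0.0293,0.0294,0],[0,0,0]],
  [[-0.0293,0.0294,0],[0,0,0]],
  [[-0.0293,0.0294,0],[0,0,0]],
  [[-0.0293,0.0294,0],[0,0,0]],
])

```text
t: 10.65
position: [0.5869, -0.0576, 0.159]
tool_rot: [-0.0, 1.0, 0.0, -0.002]
contact_force: [0.3, -1.3, -0.6]
gripper_width: 0.246
finger_force: 25.0
```

play_rows([
  [[-0.0293,0.0294,0],[0,0,0]],
  [[-0.0293,0.0294,0],[0,0,0]],
  [[0,0,0],[0,0,0.145]],
  [[0,0,0],[0,0,0.145]],
  [[0,0,0.03],[0,0,0]],
])

```text
t: 11.15
position: [0.6481, 0.0, 0.1337]
tool_rot: [0.145, 0.989, 0.0, 0.003]
contact_force: [1.3, -0.9, -1.0]
gripper_width: 0.247
finger_force: 25.0
```

play_rows([
  [[0,0,0.03],[0,0,0]],
  [[0,0,0.02],[0,0,0]],
  [[0,0,0.01],[0,0,0]],
  [[0,0,0.01],[0,0,0]],
  [[0,0,0],[0,0,0]],
])

```text
t: 11.65
position: [0.6445, -0.0003, 0.0594]
tool_rot: [0.144, 0.99, -0.0, -0.001]
contact_force: [-0.2, -0.1, -1.6]
gripper_width: 0.246
finger_force: 25.0
```

play_rows([
  [[0,0,0.005],[0,0,0]],
  [[0,0,0.004],[0,0,0]],
  [[0,0,0],[0,0,0]],
  [[0,0,0],[0,0,0]],
  [[0,0,0],[0,0,0]],
])

```text
t: 12.15
position: [0.6459, -0.0004, 0.0527]
tool_rot: [0.144, 0.99, 0.0, 0.0]
contact_force: [0.2, -0.5, -0.2]
gripper_width: 0.25
finger_force: 25.0
```

play_rows([
  [[0,0,0],[0,0,0]],
  [[0,0,0],[0,0,0]],
  [[0,0,0],[0,0,0]],
  [[0,0,0],[0,0,0]],
  [[0,0,0],[0,0,0]],
], fingers=0.6)

```text
t: 12.65
position: [0.6456, -0.0003, 0.0522]
tool_rot: [0.144, 0.99, -0.0, 0.0]
contact_force: [-1.3, -0.1, 0.8]
gripper_width: 0.581
finger_force: 0.0
```

play_rows([
  [[0,0,-0.01],[0,0,0]],
  [[0,0,-0.03],[0,0,0]],
  [[0,0,-0.03],[0,0,0]],
  [[0,0,-0.04],[0,0,-0.145]],
  [[0,0,0],[0,0,-0.145]],
])

```text
t: 13.15
position: [0.6496, -0.0006, 0.1709]
tool_rot: [-0.003, 1.0, -0.001, 0.006]
contact_force: [1.1, 0.8, 1.2]
gripper_width: 0.596
finger_force: 0.0
```

play_rows([
  [[0.0304,0.0264,0],[0,0,0]],
  [[0.0304,0.0264,0],[0,0,0]],
  [[0.0304,0.0264,0],[0,0,0]],
  [[0.0304,0.0264,0],[0,0,0]],
  [[0.0304,0.0264,0],[0,0,0]],
])

```text
t: 13.65
position: [0.4925, 0.1325, 0.163]
tool_rot: [0.0, 1.0, 0.0, 0.001]
contact_force: [0.8, -0.5, 0.7]
gripper_width: 0.597
finger_force: 0.0
```

play_rows([
  [[0.0304,0.0264,0],[0,0,0]],
  [[0.0304,0.0264,0],[0,0,0]],
  [[0.0304,0.0264,0],[0,0,0]],
  [[0,0,0],[0,0,-0.147]],
  [[0,0,0],[0,0,-0.147]],
])

```text
t: 14.15
position: [0.4016, 0.2118, 0.1632]
tool_rot: [-0.151, 0.989, 0.0, 0.001]
contact_force: [-0.1, -0.2, 0.4]
gripper_width: 0.601
finger_force: 0.0
```

play_rows([
  [[0,0,0],[0,0,-0.146]],
  [[0,0,0.03],[0,0,0]],
  [[0,0,0.03],[0,0,0]],
  [[0,0,0],[0,0,0]],
  [[0,0,0],[0,0,0]],
])

```text
t: 14.65
position: [0.4023, 0.2108, 0.1028]
tool_rot: [-0.218, 0.976, -0.0, -0.0]
contact_force: [-0.2, -0.7, 0.6]
gripper_width: 0.601
finger_force: 0.0
```

```bash
python3 - <<'E'
from h import *
s=sense(); m=R.from_quat(s["tool_rot"]).as_matrix(); print(s["position"],np.degrees(np.arctan2(m[1,1],m[0,1]))-90,s["gripper_width"])
c=read_camera("side"); cv2.imwrite("pics/side2.png",cv2.resize(c["pixels"][150:350,250:512,::-1],None,fx=2.5,fy=2.5))
E
```

```text
[0.40230625 0.21083123 0.10275722] 25.223998446851027 0.6009154942147474
```

View pics/side2.png

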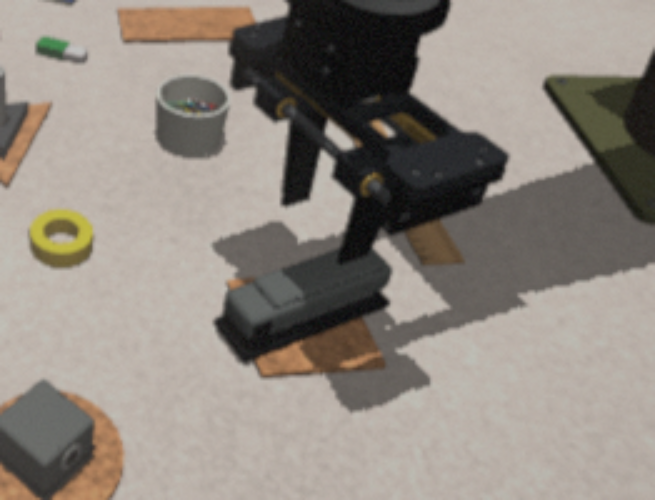

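The jaws (crop pixel 290,200 and 360,250) straddle the stapler (300,300) about its middle, so I go down.

play_rows([
  [[0,0,0.02],[0,0,0]],
  [[0,0,0.02],[0,0,0]],
  [[0,0,0.02],[0,0,0]],
  [[0,0,0.007],[0,0,0]],
  [[0,0,0],[0,0,0]],
])

```text
t: 15.2
position: [0.4027, 0.2109, 0.0357]
tool_rot: [-0.218, 0.976, -0.0, 0.0]
contact_force: [0.5, -0.7, -0.1]
gripper_width: 0.602
finger_force: 0.0
```

play_rows([
  [[0,0,0],[0,0,0]],
  [[0,0,0],[0,0,0]],
  [[0,0,0],[0,0,0]],
  [[0,0,0],[0,0,0]],
  [[0,0,0],[0,0,0]],
], fingers=0, newtons=35)

```text
t: 15.7
position: [0.4031, 0.2115, 0.0363]
tool_rot: [-0.218, 0.976, 0.001, 0.001]
contact_force: [-1.4, 2.2, 5.9]
gripper_width: 0.356
finger_force: 35.0
```

play_rows([
  [[0,0,0],[0,0,0]],
  [[0,0,0],[0,0,0]],
  [[0,0,0],[0,0,0]],
  [[0,0,-0.01],[0,0,0]],
  [[0,0,-0.02],[0,0,0]],
])

```text
t: 16.2
position: [0.4003, 0.2098, 0.0635]
tool_rot: [-0.218, 0.976, -0.001, -0.003]
contact_force: [-1.3, -0.2, -1.2]
gripper_width: 0.352
finger_force: 35.0
```

play_rows([
  [[0,0,-0.02],[0,0,0]],
  [[0,0,-0.02],[0,0,0]],
  [[0,0,-0.025],[0,0,0]],
  [[0,0,-0.025],[0,0,0]],
  [[0,0,0],[0,0,0]],
])

```text
t: 16.7
position: [0.4044, 0.2113, 0.1589]
tool_rot: [-0.218, 0.976, 0.0, 0.003]
contact_force: [0.6, 0.5, -1.8]
gripper_width: 0.356
finger_force: 35.0
```

```bash
python3 - <<'E'
from h import *
import pickle
s=sense(); print(s["position"],s["gripper_width"],s["finger_force"])
c=read_camera("top"); save(c,"top3.png"); pickle.dump(c,open("top3.pkl","wb"))
c=read_camera("side"); cv2.imwrite("pics/side3.png",cv2.resize(c["pixels"][100:350,250:512,::-1],None,fx=2,fy=2))
E
```

```text
[0.40437694 0.21133876 0.15887377] 0.35572254613954635 34.99843776226044
```

View pics/top3.png

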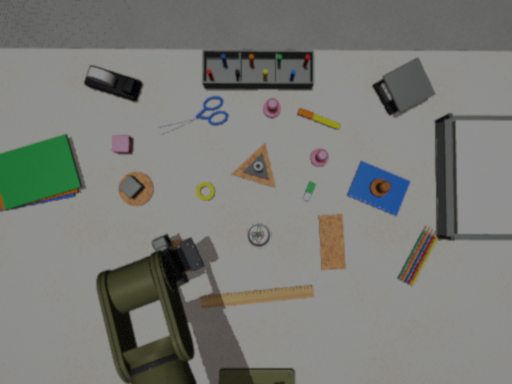

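View pics/side3.png

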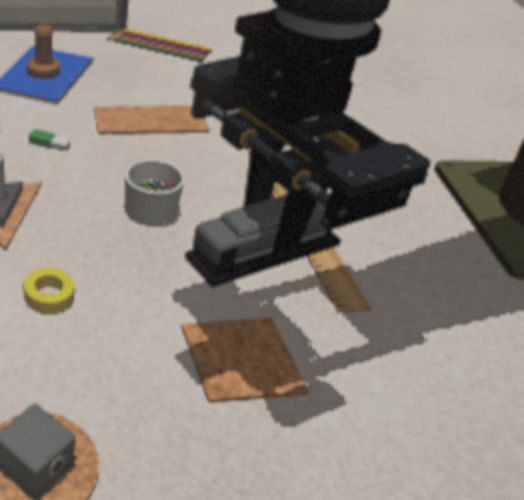

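```bash
python3 - <<'E'
from seg import *
import pickle
c=read_camera("side")
P=[ray(c,250+u/2,100+v/2,.1245)[:2] for u,v in((213,283),(340,241))]
Q=ray(c,250+187/2,100+255/2,.1325)[:2]
print(P,Q,np.linalg.norm(P[0]-P[1]),np.linalg.norm(P[0]-Q))
d=(P[0]-P[1]); yaw=np.degrees(np.arctan2(d[1],d[0]));u=d/np.linalg.norm(d); print(yaw)
far=P[0]-.065*u; n=np.array([u[1],-u[0]]); print("centre est",far+.02*n,far-.02*n, (P[0]+P[1])/2)
t=pickle.load(open("top3.pkl","rb")); 
k=cork(t); k[:205]=0;k[275:]=0;k[:,:310]=0;k[:,350:]=0; ys,xs=np.nonzero(k)
print("long",cv2.minAreaRect(np.array([ray(t,a,b,.005)[:2]*1000 for a,b in zip(xs,ys)],np.float32)))
print("penstand tube",ray(t,258,166.3,.075))
E
```

```text
[array([0.4531712 , 0.25327316]), array([0.33705415, 0.19836924])] [0.47127711 0.22938117] 0.12844301632429084 0.029977518106864096
25.306309621316444
centre est [0.40295804 0.20740772] [0.38585974 0.24356914] [0.39511268 0.2258212 ]
long ((443.13226318359375, -206.74966430664062), (148.5755615234375, 65.45135498046875), 3.19171404838562)
penstand tube [ 0.64268734 -0.003064    0.075     ]
```

play_rows([
  [[0,0,0],[0,0,0.147]],
  [[0,0,0],[0,0,0.147]],
  [[0,0,0],[0,0,0.146]],
  [[0,0,0],[0,0,0]],
  [[-0.0037,-0.0379,0],[0,0,0]],
])

```text
t: 17.35
position: [0.405, 0.1744, 0.1536]
tool_rot: [-0.004, 1.0, 0.0, -0.001]
contact_force: [0.6, 0.2, -2.2]
gripper_width: 0.356
finger_force: 35.0
```

play_rows([
  [[-0.0037,-0.0379,0],[0,0,0]],
  [[-0.0037,-0.0379,0],[0,0,0]],
  [[-0.0037,-0.0379,0],[0,0,0]],
  [[-0.0037,-0.0379,0],[0,0,0]],
  [[-0.0037,-0.0379,0],[0,0,0]],
])

```text
t: 17.85
position: [0.4237, -0.018, 0.1538]
tool_rot: [-0.002, 1.0, 0.0, -0.001]
contact_force: [0.7, -0.2, -1.7]
gripper_width: 0.354
finger_force: 35.0
```

play_rows([
  [[-0.0037,-0.0379,0],[0,0,0]],
  [[-0.0037,-0.0379,0],[0,0,0]],
  [[-0.0037,-0.0379,0],[0,0,0]],
  [[-0.0037,-0.0379,0],[0,0,0]],
  [[-0.0037,-0.0379,0],[0,0,0]],
])

```text
t: 18.35
position: [0.4422, -0.2073, 0.1536]
tool_rot: [-0.002, 1.0, 0.001, -0.001]
contact_force: [0.6, 0.4, -2.2]
gripper_width: 0.358
finger_force: 35.0
```

play_rows([
  [[0,0,0],[0,0,-0.056]],
  [[0,0,0.03],[0,0,0]],
  [[0,0,0.03],[0,0,0]],
  [[0,0,0.03],[0,0,0]],
  [[0,0,0.015],[0,0,0]],
])

```text
t: 18.85
position: [0.4403, -0.2045, 0.0457]
tool_rot: [-0.03, 1.0, 0.002, -0.003]
contact_force: [-1.5, -0.5, -1.5]
gripper_width: 0.357
finger_force: 35.0
```

play_rows([
  [[0,0,0],[0,0,0]],
  [[0,0,0.006],[0,0,0]],
  [[0,0,0.004],[0,0,0]],
  [[0,0,0.004],[0,0,0]],
  [[0,0,0],[0,0,0]],
])

```text
t: 19.35
position: [0.4435, -0.2063, 0.0366]
tool_rot: [-0.028, 1.0, -0.0, 0.0]
contact_force: [-0.5, -0.1, -1.6]
gripper_width: 0.353
finger_force: 35.0
```

play_rows([
  [[0,0,0],[0,0,0]],
  [[0,0,0],[0,0,0]],
  [[0,0,0],[0,0,0]],
  [[0,0,0],[0,0,0]],
  [[0,0,0],[0,0,0]],
], fingers=0.6)

```text
t: 19.85
position: [0.4432, -0.2061, 0.0363]
tool_rot: [-0.028, 1.0, -0.0, 0.0]
contact_force: [0.7, 0.2, -0.4]
gripper_width: 0.599
finger_force: 0.0
```

play_rows([
  [[0,0,-0.01],[0,0,0]],
  [[0,0,-0.03],[0,0,0]],
  [[0,0,-0.04],[0,0,0]],
  [[0,0,-0.04],[0,0,0.056]],
  [[0,0,0],[0,0,0]],
], fingers=0.75)

```text
t: 20.35
position: [0.4468, -0.2082, 0.164]
tool_rot: [0.0, 1.0, -0.003, 0.006]
contact_force: [0.5, -0.5, 0.6]
gripper_width: 0.752
finger_force: 0.0
```

play_rows([
  [[-0.0104,0.0386,0],[0,0,0]],
  [[-0.0104,0.0386,0],[0,0,0]],
  [[-0.0104,0.0386,0],[0,0,0]],
  [[-0.0104,0.0386,0],[0,0,0]],
  [[-0.0104,0.0386,0],[0,0,0]],
])

```text
t: 20.85
position: [0.495, -0.0115, 0.1561]
tool_rot: [-0.0, 1.0, -0.0, 0.0]
contact_force: [0.3, 0.2, -0.2]
gripper_width: 0.753
finger_force: 0.0
```

play_rows([
  [[-0.0104,0.0386,0],[0,0,0]],
  [[-0.0104,0.0386,0],[0,0,0]],
  [[-0.0104,0.0386,0],[0,0,0]],
  [[-0.0104,0.0386,0],[0,0,0]],
  [[-0.0104,0.0386,0],[0,0,0]],
])

```text
t: 21.35
position: [0.5469, 0.1817, 0.1559]
tool_rot: [-0.0, 1.0, -0.0, -0.0]
contact_force: [0.6, -0.1, -0.2]
gripper_width: 0.749
finger_force: 0.0
```

play_rows([
  [[-0.0104,0.0386,0],[0,0,0]],
  [[-0.0104,0.0386,0],[0,0,0]],
  [[-0.0104,0.0386,0],[0,0,0]],
  [[-0.0104,0.0386,0],[0,0,0]],
  [[0,0,0],[0,0,0]],
])

```text
t: 21.85
position: [0.5887, 0.3382, 0.1556]
tool_rot: [-0.002, 1.0, 0.001, -0.0]
contact_force: [0.4, -1.5, 0.7]
gripper_width: 0.752
finger_force: 0.0
```

play_rows([
  [[0,0,0],[0,0,0.142]],
  [[0,0,0],[0,0,0.142]],
  [[0,0,0],[0,0,0.142]],
  [[0,0,0],[0,0,0.142]],
  [[0,0,0],[0,0,0.142]],
])

```text
t: 22.35
position: [0.5882, 0.3334, 0.1558]
tool_rot: [0.35, 0.937, -0.001, -0.0]
contact_force: [-0.4, 0.2, 0.2]
gripper_width: 0.75
finger_force: 0.0
```

play_rows([
  [[0,0,0],[0,0,0]],
  [[0,0,0.03],[0,0,0]],
  [[0,0,0.03],[0,0,0]],
  [[0,0,0],[0,0,0]],
  [[0,0,0],[0,0,0]],
])

```text
t: 22.85
position: [0.5881, 0.3338, 0.0957]
tool_rot: [0.347, 0.938, -0.001, -0.001]
contact_force: [0.3, -0.4, 0.6]
gripper_width: 0.75
finger_force: 0.0
```

```bash
python3 - <<'E'
from h import *
s=sense(); m=R.from_quat(s["tool_rot"]).as_matrix(); print(s["position"],np.degrees(np.arctan2(m[1,1],m[0,1]))-90,s["gripper_width"])
c=read_camera("side"); cv2.imwrite("pics/side4.png",cv2.resize(c["pixels"][100:384,100:400,::-1],None,fx=2,fy=2))
E
```

```text
[0.58810543 0.33381372 0.09568937] -40.5806491622224 0.749515259630518
```

View pics/side4.png

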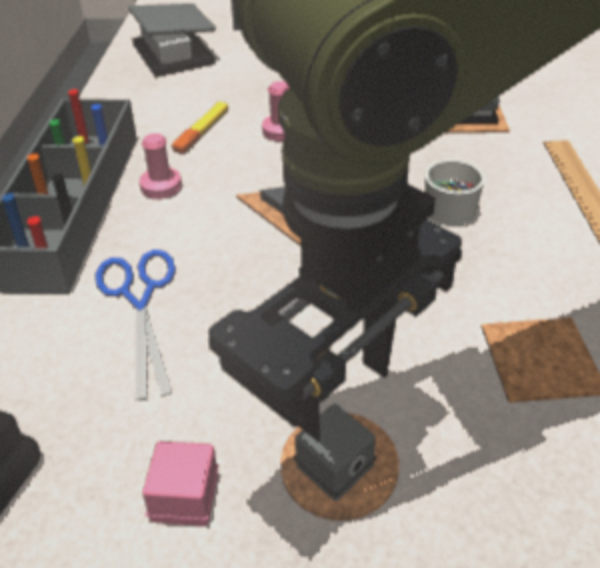

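The jaws (310,410 and 378,370 in the crop) line up with the sharpener's opposite sides (centre 338,450), so I go down and grip.

play_rows([
  [[0,0,0.02],[0,0,0]],
  [[0,0,0.02],[0,0,0]],
  [[0,0,0.02],[0,0,0]],
  [[0,0,0.009],[0,0,0]],
  [[0,0,0],[0,0,0]],
])

```text
t: 23.4
position: [0.5886, 0.3343, 0.0272]
tool_rot: [0.347, 0.938, -0.0, -0.0]
contact_force: [0.1, -0.3, 0.2]
gripper_width: 0.752
finger_force: 0.0
```

play_rows([
  [[0,0,0],[0,0,0]],
  [[0,0,0],[0,0,0]],
  [[0,0,0],[0,0,0]],
  [[0,0,0],[0,0,0]],
  [[0,0,0],[0,0,0]],
], fingers=0, newtons=25)

```text
t: 23.9
position: [0.5896, 0.335, 0.0287]
tool_rot: [0.347, 0.938, 0.001, 0.001]
contact_force: [0.6, 1.7, 4.8]
gripper_width: 0.485
finger_force: 25.0
```

play_rows([
  [[0,0,0],[0,0,0]],
  [[0,0,0],[0,0,0]],
  [[0,0,0],[0,0,0]],
  [[0,0,-0.01],[0,0,0]],
  [[0,0,-0.02],[0,0,0]],
])

```text
t: 24.4
position: [0.5861, 0.333, 0.0544]
tool_rot: [0.347, 0.938, -0.003, -0.002]
contact_force: [0.1, -0.7, -1.5]
gripper_width: 0.481
finger_force: 25.0
```

play_rows([
  [[0,0,-0.03],[0,0,0]],
  [[0,0,-0.03],[0,0,0]],
  [[0,0,-0.03],[0,0,0]],
  [[0,0,0],[0,0,0]],
  [[0,0,0],[0,0,0]],
])

```text
t: 24.9
position: [0.5883, 0.3341, 0.1471]
tool_rot: [0.348, 0.938, -0.0, -0.0]
contact_force: [-0.7, 0.4, -1.3]
gripper_width: 0.483
finger_force: 25.0
```

```bash
python3 - <<'E'
from seg import *
import pickle
s=sense(); print(s["position"],s["gripper_width"],s["finger_force"])
c=read_camera("top"); pickle.dump(c,open("top5.pkl","wb"))
c5=c["pixels"].copy(); save(c,"top5.png")
c=read_camera("side"); cv2.imwrite("pics/side5.png",cv2.resize(c["pixels"][100:384,100:400,::-1],None,fx=2,fy=2))
E
```

```text
[0.58833716 0.33412397 0.14712446] 0.4830958571521998 24.993135631084442
```

View pics/side5.png

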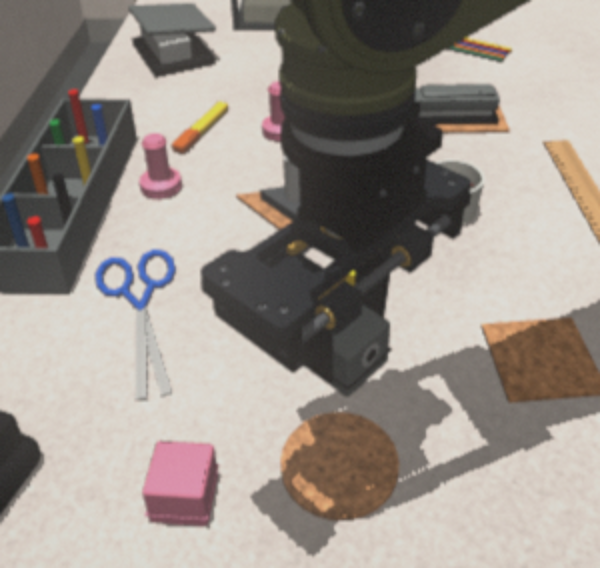

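View pics/top5.png

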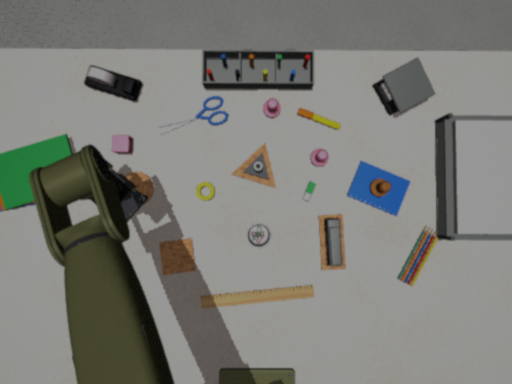

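play_rows([
  [[0,0,0],[0,0,-0.142]],
  [[0,0,0],[0,0,-0.142]],
  [[0,0,0],[0,0,-0.142]],
  [[0,0,0],[0,0,-0.142]],
  [[0,0,0],[0,0,-0.142]],
])

```text
t: 25.5
position: [0.5872, 0.3336, 0.1441]
tool_rot: [-0.003, 1.0, -0.001, -0.002]
contact_force: [0.8, 0.3, -1.2]
gripper_width: 0.484
finger_force: 25.0
```

play_rows([
  [[0,0,0],[0,0,0]],
  [[0.0312,-0.0194,0],[0,0,0]],
  [[0.0312,-0.0194,0],[0,0,0]],
  [[0.0312,-0.0194,0],[0,0,0]],
  [[0.0312,-0.0194,0],[0,0,0]],
])

```text
t: 26.0
position: [0.4617, 0.2556, 0.1454]
tool_rot: [0.002, 1.0, -0.001, -0.001]
contact_force: [-0.5, -0.4, -0.4]
gripper_width: 0.479
finger_force: 25.0
```

play_rows([
  [[0.0312,-0.0194,0],[0,0,0]],
  [[0.0312,-0.0194,0],[0,0,0]],
  [[0,0,0],[0,0,-0.133]],
  [[0,0,0.03],[0,0,0]],
  [[0,0,0.03],[0,0,0]],
])

```text
t: 26.5
position: [0.4014, 0.2179, 0.0867]
tool_rot: [-0.065, 0.998, 0.0, 0.001]
contact_force: [0.2, 0.1, -0.8]
gripper_width: 0.482
finger_force: 25.0
```

play_rows([
  [[0,0,0.02],[0,0,0]],
  [[0,0,0.02],[0,0,0]],
  [[0,0,0.01],[0,0,0]],
  [[0,0,0],[0,0,0]],
  [[0,0,0.005],[0,0,0]],
])

```text
t: 27.0
position: [0.4022, 0.2182, 0.0329]
tool_rot: [-0.066, 0.998, 0.0, 0.001]
contact_force: [0.3, 0.5, -0.2]
gripper_width: 0.48
finger_force: 25.0
```

play_rows([
  [[0,0,0.004],[0,0,0]],
  [[0,0,0],[0,0,0]],
  [[0,0,0],[0,0,0]],
  [[0,0,0],[0,0,0]],
  [[0,0,0],[0,0,0]],
])

```text
t: 27.5
position: [0.4017, 0.2181, 0.0286]
tool_rot: [-0.067, 0.998, 0.0, 0.0]
contact_force: [-0.2, -0.2, 1.2]
gripper_width: 0.478
finger_force: 25.0
```

play_rows([
  [[0,0,0],[0,0,0]],
  [[0,0,0],[0,0,0]],
  [[0,0,0],[0,0,0]],
  [[0,0,0],[0,0,0]],
  [[0,0,0],[0,0,0]],
], fingers=0.7)

```text
t: 28.0
position: [0.4014, 0.2179, 0.0281]
tool_rot: [-0.067, 0.998, -0.0, -0.0]
contact_force: [0.5, -0.3, -0.0]
gripper_width: 0.698
finger_force: 0.0
```

play_rows([
  [[0,0,-0.01],[0,0,0]],
  [[0,0,-0.03],[0,0,0]],
  [[0,0,-0.04],[0,0,0]],
  [[0,0,-0.04],[0,0,0.133]],
  [[0,0,-0.02],[0,0,0]],
])

```text
t: 28.5
position: [0.4031, 0.2187, 0.1732]
tool_rot: [0.001, 1.0, 0.001, 0.003]
contact_force: [0.1, 0.5, 0.7]
gripper_width: 0.699
finger_force: 0.0
```

play_rows([
  [[-0.0126,-0.0369,0],[0,0,0]],
  [[-0.0126,-0.0369,0],[0,0,0]],
  [[-0.0126,-0.0369,0],[0,0,0]],
  [[-0.0126,-0.0369,0],[0,0,0]],
  [[-0.0126,-0.0369,0],[0,0,0]],
])

```text
t: 29.0
position: [0.4649, 0.032, 0.1692]
tool_rot: [-0.0, 1.0, 0.0, 0.001]
contact_force: [0.6, 0.4, -0.2]
gripper_width: 0.701
finger_force: 0.0
```

play_rows([
  [[-0.0126,-0.0369,0],[0,0,0]],
  [[-0.0126,-0.0369,0],[0,0,0]],
  [[-0.0126,-0.0369,0],[0,0,0]],
  [[-0.0126,-0.0369,0],[0,0,0]],
  [[-0.0126,-0.0369,0],[0,0,0]],
])

```text
t: 29.5
position: [0.5279, -0.1527, 0.1691]
tool_rot: [0.0, 1.0, -0.0, 0.0]
contact_force: [0.0, 0.7, 0.7]
gripper_width: 0.7
finger_force: 0.0
```

play_rows([
  [[-0.0126,-0.0369,0],[0,0,0]],
  [[-0.0126,-0.0369,0],[0,0,0]],
  [[-0.0126,-0.0369,0],[0,0,0]],
  [[-0.0126,-0.0369,0],[0,0,0]],
  [[-0.0126,-0.0369,0],[0,0,0]],
])

```text
t: 30.0
position: [0.5909, -0.3372, 0.1689]
tool_rot: [0.0, 1.0, -0.0, 0.0]
contact_force: [1.5, 0.5, -0.0]
gripper_width: 0.698
finger_force: 0.0
```

play_rows([
  [[0,0,0],[0,0,0]],
  [[0,0,0],[0,0,0]],
  [[0,0,0.03],[0,0,0]],
  [[0,0,0.03],[0,0,0]],
  [[0,0,0],[0,0,0]],
])

```text
t: 30.5
position: [0.5874, -0.3321, 0.1032]
tool_rot: [-0.001, 1.0, 0.003, -0.004]
contact_force: [-1.3, 1.4, -0.7]
gripper_width: 0.696
finger_force: 0.0
```

Position as expected; now to grip, lift and carry to the round pad (0.5865, 0.3335).

play_rows([
  [[0,0,0.02],[0,0,0]],
  [[0,0,0.02],[0,0,0]],
  [[0,0,0.013],[0,0,0]],
  [[0,0,0],[0,0,0]],
  [[0,0,0],[0,0,0]],
])

```text
t: 31.0
position: [0.591, -0.3354, 0.0563]
tool_rot: [-0.0, 1.0, -0.0, 0.0]
contact_force: [-0.7, 0.2, 0.5]
gripper_width: 0.698
finger_force: 0.0
```

play_rows([
  [[0,0,0],[0,0,0]],
  [[0,0,0],[0,0,0]],
  [[0,0,0],[0,0,0]],
  [[0,0,0],[0,0,0]],
  [[0,0,0],[0,0,0]],
], fingers=0)

```text
t: 31.5
position: [0.5906, -0.3356, 0.0554]
tool_rot: [-0.0, 1.0, -0.0, 0.0]
contact_force: [-0.0, 0.6, 0.7]
gripper_width: 0.336
finger_force: 0.2
```

play_rows([
  [[0,0,0],[0,0,0]],
  [[0,0,0],[0,0,0]],
  [[0,0,0],[0,0,0]],
  [[0,0,-0.01],[0,0,0]],
  [[0,0,-0.02],[0,0,0]],
])

```text
t: 32.0
position: [0.5891, -0.3347, 0.0833]
tool_rot: [-0.0, 1.0, 0.001, -0.002]
contact_force: [0.4, -0.2, 0.2]
gripper_width: 0.29
finger_force: 25.0
```

play_rows([
  [[0,0,-0.02],[0,0,0]],
  [[0,0,-0.02],[0,0,0]],
  [[0,0,-0.02],[0,0,0]],
  [[0,0,-0.02],[0,0,0]],
  [[0,0,0],[0,0,0]],
])

```text
t: 32.5
position: [0.5923, -0.3368, 0.1698]
tool_rot: [-0.0, 1.0, -0.002, 0.003]
contact_force: [0.3, 0.2, 0.8]
gripper_width: 0.288
finger_force: 25.0
```

play_rows([
  [[0.0002,0.0372,0],[0,0,0]],
  [[0.0002,0.0372,0],[0,0,0]],
  [[0.0002,0.0372,0],[0,0,0]],
  [[0.0002,0.0372,0],[0,0,0]],
  [[0.0002,0.0372,0],[0,0,0]],
])

```text
t: 33.0
position: [0.5887, -0.148, 0.1639]
tool_rot: [0.0, 1.0, 0.0, -0.001]
contact_force: [-0.1, 0.3, -0.8]
gripper_width: 0.291
finger_force: 25.0
```

play_rows([
  [[0.0002,0.0372,0],[0,0,0]],
  [[0.0002,0.0372,0],[0,0,0]],
  [[0.0002,0.0372,0],[0,0,0]],
  [[0.0002,0.0372,0],[0,0,0]],
  [[0.0002,0.0372,0],[0,0,0]],
])

```text
t: 33.5
position: [0.5876, 0.0379, 0.164]
tool_rot: [-0.0, 1.0, -0.0, -0.001]
contact_force: [0.4, 0.4, -0.7]
gripper_width: 0.291
finger_force: 25.0
```

play_rows([
  [[0.0002,0.0372,0],[0,0,0]],
  [[0.0002,0.0372,0],[0,0,0]],
  [[0.0002,0.0372,0],[0,0,0]],
  [[0.0002,0.0372,0],[0,0,0]],
  [[0.0002,0.0372,0],[0,0,0]],
])

```text
t: 34.0
position: [0.5867, 0.2238, 0.1639]
tool_rot: [-0.0, 1.0, -0.0, -0.001]
contact_force: [0.5, -0.1, 0.6]
gripper_width: 0.289
finger_force: 25.0
```

play_rows([
  [[0.0002,0.0372,0],[0,0,0]],
  [[0.0002,0.0372,0],[0,0,0]],
  [[0.0002,0.0372,0],[0,0,0]],
  [[0,0,0],[0,0,0]],
  [[0,0,0],[0,0,0]],
])

```text
t: 34.5
position: [0.5861, 0.3343, 0.1638]
tool_rot: [-0.001, 1.0, -0.001, -0.001]
contact_force: [0.9, -0.6, -0.3]
gripper_width: 0.289
finger_force: 25.0
```

play_rows([
  [[0,0,0.03],[0,0,0]],
  [[0,0,0.03],[0,0,0]],
  [[0,0,0.02],[0,0,0]],
  [[0,0,0.01],[0,0,0]],
  [[0,0,0.01],[0,0,0]],
])

```text
t: 35.0
position: [0.587, 0.3329, 0.0645]
tool_rot: [0.001, 1.0, -0.0, -0.0]
contact_force: [-0.4, -0.5, -0.4]
gripper_width: 0.292
finger_force: 25.0
```

play_rows([
  [[0,0,0.006],[0,0,0]],
  [[0,0,0.004],[0,0,0]],
  [[0,0,0.0025],[0,0,0]],
  [[0,0,0],[0,0,0]],
  [[0,0,0],[0,0,0]],
])

```text
t: 35.5
position: [0.5872, 0.3343, 0.0533]
tool_rot: [-0.0, 1.0, 0.0, 0.0]
contact_force: [0.3, -0.8, -0.7]
gripper_width: 0.29
finger_force: 25.0
```

play_rows([
  [[0,0,0],[0,0,0]],
  [[0,0,0],[0,0,0]],
  [[0,0,0],[0,0,0]],
  [[0,0,0],[0,0,0]],
  [[0,0,0],[0,0,0]],
], fingers=0.6)

```text
t: 36.0
position: [0.5868, 0.3341, 0.0527]
tool_rot: [-0.0, 1.0, 0.0, 0.0]
contact_force: [-0.3, 0.2, -0.1]
gripper_width: 0.59
finger_force: 0.0
```

play_rows([
  [[0,0,-0.01],[0,0,0]],
  [[0,0,-0.03],[0,0,0]],
  [[0,0,-0.04],[0,0,0]],
  [[0,0,-0.04],[0,0,0]],
  [[0,0,-0.03],[0,0,0]],
])

```text
t: 36.5
position: [0.5876, 0.3344, 0.2069]
tool_rot: [-0.0, 1.0, 0.001, 0.002]
contact_force: [-0.3, 0.3, 0.8]
gripper_width: 0.6
finger_force: 0.0
```

play_rows([
  [[0,0.03,0],[0,0,0]],
  [[0.03,0.03,0],[0,0,0]],
  [[0.035,0.03,0],[0,0,0]],
  [[0.035,0.03,0],[0,0,0]],
  [[0.035,0.03,0],[0,0,0]],
])

```text
t: 37.0
position: [0.4505, 0.4851, 0.2037]
tool_rot: [0.0, 1.0, 0.0, 0.0]
contact_force: [0.4, -0.0, 0.2]
gripper_width: 0.599
finger_force: 0.0
```

play_rows([
  [[0.035,0.03,0],[0,0,0]],
  [[0.035,0.03,0],[0,0,0]],
  [[0.03,0.03,0],[0,0,0]],
  [[0,0.03,0],[0,0,0]],
  [[0,0,0],[0,0,0]],
])

```text
t: 37.5
position: [0.3502, 0.6068, 0.2034]
tool_rot: [-0.002, 1.0, 0.001, 0.0]
contact_force: [0.3, -0.4, -0.6]
gripper_width: 0.6
finger_force: 0.0
```

```bash
python3 - <<'E'
from h import *
import pickle
print(sense()["position"])
c=read_camera("top"); p=c["pixels"]; pickle.dump(c,open("top6.pkl","wb"))
t=[cv2.resize(p[y-40:y+40,x-50:x+50,::-1],None,fx=4,fy=3.75,interpolation=cv2.INTER_CUBIC) for x,y in((177,257),(135,187),(259,170),(332,242))]
cv2.imwrite("pics/crops6.png",np.vstack([np.hstack(t[:2]),np.hstack(t[2:])])); save(read_camera("side"),"side6.png")
E
```

```text
[0.35018429 0.60684359 0.20339983]
```

View pics/crops6.png

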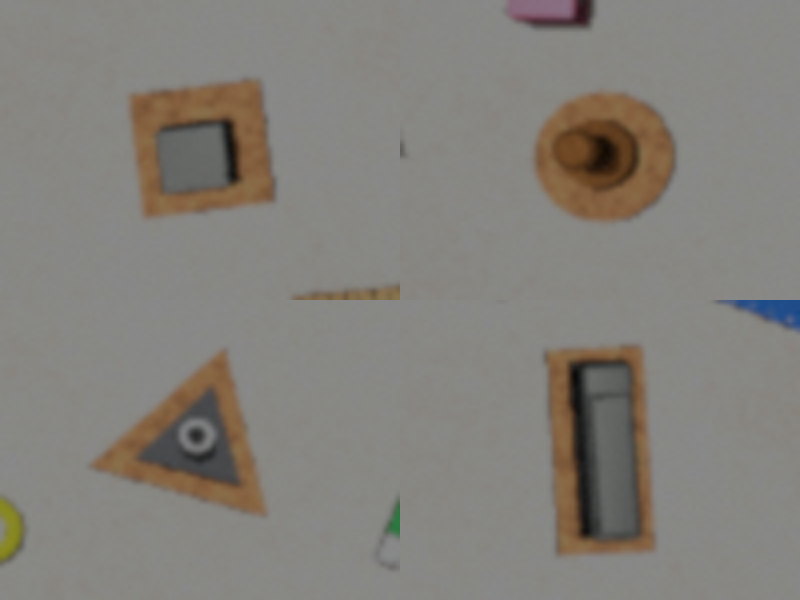

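View pics/side6.png

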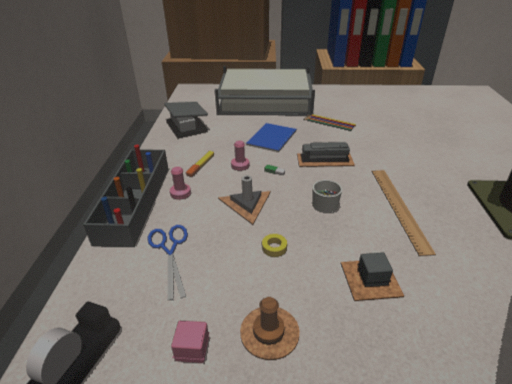

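In the final pictures all four things stand upright and centred on their own pads: sharpener (375,272), stamp (268,325), pen stand (247,198) and stapler (326,153) in the side view. The pot (326,196) has not moved, and the arm is clear of everything.

```bash
python3 -c "
from workcell import *
print(job_done())"
```

```text
the job is handed in; nothing more can be done
None
```

The job is handed in: the stapler, stamp, sharpener and pen stand each looked upright and centred on their own pads in the last pictures, and the pot of clips was not moved; the hand-in call did not report a verdict.

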